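# Fit a spring stud in the strut rail and fork the horn stake round it

## Task

Take the loose spring stud (oblong nut, tee bar on top) from the wooden rack and fit it in the slotted strut rail, in the open stretch between the two horn stakes: nut lengthwise down through the slot, pressed against its spring until it is below the lips, a quarter turn clockwise, then up so that its grooves catch the lips, and prove the catch with a steady upward tug of about 10 N held for a second; never force nut or lips with more than about 30 N. Then slide the free horn stake along the rail until its forked foot is fully home against the stud, gently enough not to pull the nut out of its grooves. Let go, and leave the two other fixings, the bell beside the rack and the hammer where they are.

Things in the scene. Friction and masses are not known exactly. Their poses are not given: they have to be found in the camera images.
- rail: Galvanised slotted strut fixed to the bench, slot up: 41 mm wide (its x), 420 long (its y), 41 high. Origin: centre of its underside, z up. Inside it is 36 mm wide, its floor 2.5 mm up. The slot, 22 mm wide, runs the whole length on the centre line. At its -y end a second horn stake is already clamped with a stud like the loose one (fixed; its tee bar 137 mm from the origin).
- lips: The rail's lips, same origin and axes as the rail: flanges 2.5 mm thick either side of the slot, top 41 mm above the rail's underside. Their inner edges turn down 7.5 mm; these lower edges, which catch the nut, are 33.5 mm up and reach from 11 to 13.5 mm either side of the centre line. Rigid: a millimetre too far means over 20 N.
- slot_mid (a point): Point on the slot's centre line, level with the rail's top, in the middle of the open stretch between the stakes; axes as the rail's. The stud may go in anywhere within 20 mm of it along the slot.
- stud_grip (a point): Middle of the tee bar of the loose spring stud, where to hold it. The bar is 36 mm long (its x), 10 thick (its y), 24 high, parallel to the nut's long side; z up along the stud. Below it a 10 mm round stud, a 22 mm washer (top 25.5 mm below this point) and the nut, its underside 50.5 mm below. It stands on the wooden rack, the nut on top, the spring down a hole.
- nut (a point): Centre of the underside of the loose stud's nut, axes as stud_grip. Oblong plate 33 x 20 x 8.5 mm, the lowest 1.5 mm narrowed to 17 as a lead-in. Two grooves across its top, 2.5 deep, 5 wide, 12.25 mm either side of the stud, take the lips' edges. Lengthwise it passes the slot with 1 mm each side. It turns clockwise (from above) inside the channel, and stops about 10 degrees past a quarter turn.
- stud: The loose spring stud, 0.17 kg; origin and axes as nut. A coil spring (0.5 N per mm, 42 mm free length, 32 mm travel) under the nut stands on the channel's floor and pushes up once the underside is less than 44.5 mm above the rail's underside. The nut turns freely with its underside at 20 to 24 mm (about 11 N of spring) and is seated in its grooves at 27.5 mm (8.5 N).
- fork_seat (a point): Point on the free horn stake where the stud's axis lies when the fork is fully home, at the top of the foot, 46.5 mm above the rail's underside; axes as the rail's. The foot is 5 mm thick; the fork, 14 mm wide, opens toward the rail's -y and reaches 23 mm that way; its root is 5 mm the other way. It passes under the washer of a seated stud with 4 mm to spare.
- post_grip (a point): Where to hold the free horn stake: its upright post, a bar 14 mm thick (rail's x) and 30 wide (rail's y), 32 mm from fork_seat toward the rail's +y. This point is 103 mm above the rail's underside, 15.5 mm below the post's top. A round horn with a domed end sticks out of the post toward +y.
- stake (a joint): How far the free horn stake has been slid along the rail toward the rail's -y, m (0 to 0.19; 2 N of friction; stays where left). At 0 fork_seat is 115 mm from the rail's origin toward +y.
- rack: Fixed wooden block 56 x 200 x 50 mm, three holes in a row along its y, 62 mm apart. Three fixings stand in it in any order: the spring stud, a tee-bar stud with a square plate, a hexagon bolt. Origin: centre of its underside.
- plate_stud: Bystander in the rack: tee-bar stud with a 36 mm square plate and no spring (too wide for the slot). Origin under the plate.
- hex_bolt: Bystander in the rack: hexagon-head bolt, 30 mm round washer. Origin under the washer.
- bell_a: Bystander: smoke-dark bell, 96 mm across, 85 mm high, with a wire loop on top, standing mouth down on the robot's right of the rack. Origin: centre of its underside.
- hammer: Bystander: hammer lying on the bench on the robot's left of the rack.
Not all that is in view belongs to the job. What is shaped like the stud but green or orange is not meant.

How it is judged:
By the outcome, as a careful person would: the job done as asked, in the order asked, and still so for the second after the job is handed in, with the robot touching nothing.
It also fails if it takes over 72 s, if anything falls off the work surface, if the arm or the gripper's body presses on something with over 40 N, if the wrist force passes 120 N, or if a joint passes its speed limit or range.

## Robot

A 6-joint arm with a two-finger parallel gripper is mounted at the origin on the work surface. World frame = base frame: x ahead of the robot, y to its left, z up, the work surface at z = 0. Lengths are in m, angles in rad, forces in N, time in s.
With the tool pointing down it reaches from about 0.425 to 0.95 m from the base axis. Payload 3.5 kg.
Tool frame: the origin (TCP) lies on the centre line of the jaws, within the pads' length; the fingertips stand 14 mm ahead of it and the grasp point (between the pads) lies 5 mm behind it (ctrl.finger_overhang is the distance from the TCP to the fingertips, in m); z points along the fingers, y is the line along which they close (so a half turn about z gives the same grasp; the last joint's range is limited). The gripper opens to 85 mm and grips with 20 to 120 N. Pads are 22 mm wide; open, the fingers measure 114 mm over their backs; the gripper's body (76 mm by 85 mm) begins 54 mm behind the grasp point. The pads swing forward as they close: fully open they stand 13 mm farther back than shut.
Start: joints at [-1.486, 0.286, 1.577, -0, 1.279, -0.15], TCP at [0.157, -0.656, 0.245] pointing down, gripper open.
Joint ranges: [-2.77, 2.77], [-0.9, 2.22], [0.21, 2.48], [-1.53, 4.67], [0.24, 2.81], [-2.84, 2.84]. Speed limits (rad/s): [2.79, 2.79, 3.14, 3.14, 3.14, 3.14].

## Interface

Orientations are given as a unit quaternion [x, y, z, w].
In Python, from plant import ctrl gives the robot as it stands.
- The arm moves only by the tool send_rows, never from a script. Its argument "moves" is text: rows parted by semicolons, each of 7 numbers parted by spaces: the turn, a rotation vector about the tool's x, y, z in units of 360 degrees (1.0 is 360 degrees), then the shift along the tool's x, y, z in units of 20 cm (1.0 is 20 cm), then the gripper's target within -1 to 1 (fully open at 1, half-way at 0, shut at -1). A call has 1 to 12 rows; each row is the pose to reach, as a shift and turn from the pose commanded when the call began, along the tool's axes at that moment, turning the shorter way round; what a row does not reach only later rows make up. A row lasts 1/8 s, in which the tool goes at most 62.5 mm and 10.7 degrees, less where a joint would pass 70% of its speed; a pose out of reach is approached as far as the arm can. A call with a number of a shift or a turn outside -1 to 1 is refused whole. A call with a gripper value outside its range is refused whole. The fingers move at their own pace and stop on an object; "newtons" is the grip in N (left out, the last holds). Time passes only in rows, so rows that repeat a pose let the fingers close. It gives the time, the measured TCP pose, the force, the opening and the grip force at its end, in the units of the state.
- ctrl.get_state(): the state, without advancing time (a new reading comes with each control period).
- ctrl.read_camera(name): name is "scene" or "top" or "wrist"; returns a dict with "image" (400x640x3 uint8, red, green, blue), "fovy" (degrees; the focal length in pixels is half the picture's height over the tangent of half this angle, whatever the lens; pixels are square), "cx", "cy" (the principal point, pixels), "extrinsics" (4x4, takes a point from camera to world coordinates). Camera axes: x right, y up, looking along -z (the intrinsics and any distortion apply to the point x, -y, -z); pixel columns grow to the right and rows downward; lengths in m; the calibration is good to about 2 mm. A picture is of the moment at which its call begins. There is no depth.
- ctrl.sign_off(): hands the job in; it is judged then, once.
The state is a dict: "time": time; "qpos": joint angles; "dq": joint speeds; "joint_efforts": joint torques, N m; "eef_pos": TCP position; "tcp_rot": TCP orientation; "contact_force": force on the tool from outside, world axes, zero at the start; "wrist_torque": the same for the moment, N m; "opening": opening from 0.0 (shut) to 1.0 (fully open); "finger_force": force on a finger pad.
Only numpy, scipy, OpenCV 4.12 (cv2) and the standard library are available. Lean on these libraries where they do the work, as an engineer would, in place of code of your own. Each camera call takes 0.05 s, during which the arm holds its last target. There are 200 camera calls.

## Working session

There is one attempt and no reset: what is moved stays moved. The work goes in short steps, Python scripts to look and compute and a tool call to move; the robot and the scene stay as the last step left them, time stands still between calls to the robot, and variables do not carry over. Pictures are saved under pics/ and viewed, at most 10 in all, crops included, and the job is handed in when it is done.

Besides the shell and the picture viewer there is one more tool, called by a JSON object that holds its "name" and its "arguments", one argument or row to a line. send_rows: Moves the arm, as the interface text tells. Its arguments: {"type":"object","properties":{"moves":{"type":"string"},"newtons":{"type":"number"}},"required":["moves"]}

```bash
mkdir -p pics; cat > h.py <<'E'
from plant import ctrl
import numpy as np, cv2
from scipy.spatial.transform import Rotation as R
def cam(n,save=None):
    c=ctrl.read_camera(n)
    if save: cv2.imwrite('pics/'+save,c['image'][:,:,::-1])
    return c
def ray(c,u,v):
    f=200/np.tan(np.radians(c['fovy'])/2)
    d=np.array([(u-c['cx'])/f,-(v-c['cy'])/f,-1]); E=np.array(c['extrinsics'])
    return E[:3,3],E[:3,:3]@d
def onz(c,u,v,z):
    o,d=ray(c,u,v); return o+d*(z-o[2])/d[2]
def proj(c,p):
    f=200/np.tan(np.radians(c['fovy'])/2);E=np.array(c['extrinsics'])
    q=E[:3,:3].T@(np.array(p)-E[:3,3]); return c['cx']+f*q[0]/-q[2], c['cy']+f*q[1]/q[2]
E
python3 - <<'E'
from h import *
for n in('scene','top'):
    c=cam(n,n+'0.png'); print(n,{k:(v if k!='extrinsics' else np.round(v,3)) for k,v in c.items() if k!='image'})
s=ctrl.get_state();print(s); print(R.from_quat(s['tcp_rot']).as_matrix().round(3), ctrl.finger_overhang)
E
```

```text
scene {'fovy': 47.64223185519218, 'cx': 323.3930805580815, 'cy': 204.43592257699424, 'extrinsics': array([[-0.792, -0.352,  0.498,  1.024],
       [ 0.61 , -0.437,  0.661,  0.687],
       [-0.015,  0.828,  0.561,  0.676],
       [ 0.   ,  0.   ,  0.   ,  1.   ]])}
top {'fovy': 46.91813171514458, 'cx': 320.70998615366756, 'cy': 200.5266404051444, 'extrinsics': array([[ 0.015,  0.978, -0.209,  0.32 ],
       [-1.   ,  0.014, -0.006,  0.01 ],
       [-0.003,  0.209,  0.978,  1.058],
       [ 0.   ,  0.   ,  0.   ,  1.   ]])}
{'time': 0.1, 'qpos': array([-1.48597807e+00,  2.87071817e-01,  1.57802967e+00,  1.96986922e-05,
        1.27860278e+00, -1.50025224e-01]), 'dq': array([ 0.00023038, -0.00114543, -0.00177207, -0.00023602,  0.00133401,
       -0.0008056 ]), 'joint_efforts': array([ 3.68604069e-04, -4.07298446e+01, -2.93699080e+01, -1.37533893e-04,
        3.43114320e-03,  1.75687535e-05]), 'eef_pos': array([ 0.15703458, -0.65590009,  0.24408948]), 'tcp_rot': array([ 9.93113765e-01,  1.17149199e-01,  4.38406936e-05, -1.05493669e-03]), 'contact_force': array([-0.05629474, -0.18203672, -0.17904708]), 'wrist_torque': array([0.01907697, 0.00516361, 0.01246166]), 'finger_force': 0.0, 'opening': 1.002815847948089}
[[ 0.973  0.233 -0.   ]
 [ 0.233 -0.973  0.002]
 [ 0.    -0.002 -1.   ]] 0.014
```

View pics/scene0.png

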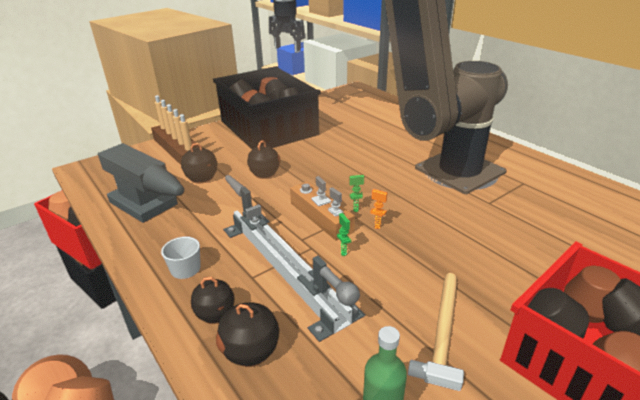

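View pics/top0.png

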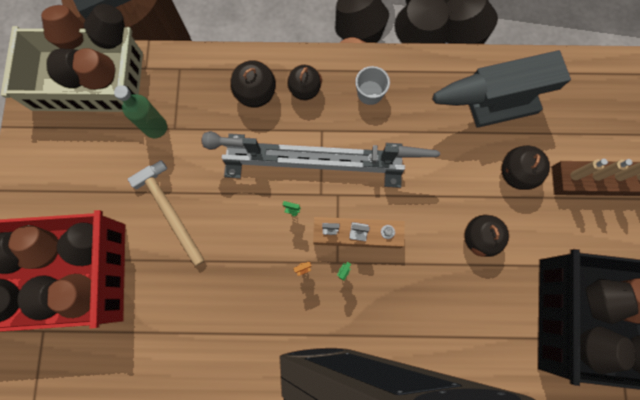

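The top view shows the rack near (360,240) with fixings at (330,229), (359,231) and (388,232). The rail runs from (225,155) to (400,165), with the free stake and domed horn on the left and the fixed stake on the right. Decoys are green at (291,208) and (344,271), and orange at (303,268).

```bash
python3 - <<'E'
from h import *
a=cv2.imread('pics/top0.png')[120:285,200:420]; b=cv2.imread('pics/scene0.png')[165:245,280:400]
A=cv2.resize(a,None,fx=2.5,fy=2.5,interpolation=cv2.INTER_CUBIC)[:,:]
cv2.imwrite('pics/c1.png',cv2.resize(a,(800,600),interpolation=cv2.INTER_CUBIC))
cv2.imwrite('pics/c2.png',cv2.resize(b,(800,533),interpolation=cv2.INTER_CUBIC))
c=cam('top')
for n,u,v,z in [('p1',330,229,.10),('p2',359,231,.1),('p3',388,232,.08),('railL',225,158,.041),('railR',402,165,.041)]: print(n,onz(c,u,v,z).round(4))
E
```

```text
p1 [ 0.4642 -0.0044  0.1   ]
p2 [ 0.4609 -0.0652  0.1   ]
p3 [ 0.4626 -0.1288  0.08  ]
railL [0.6345 0.2384 0.041 ]
railR [ 0.6236 -0.1687  0.041 ]
```

View pics/c1.png

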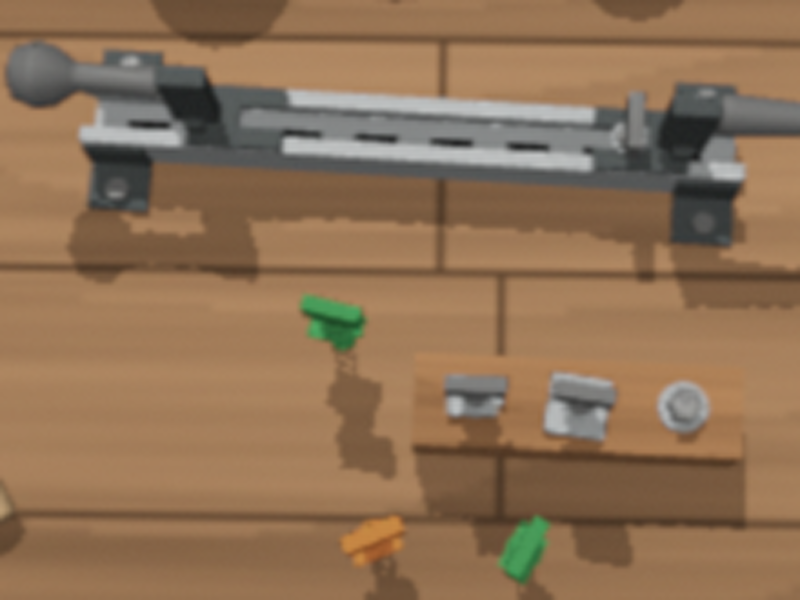

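View pics/c2.png

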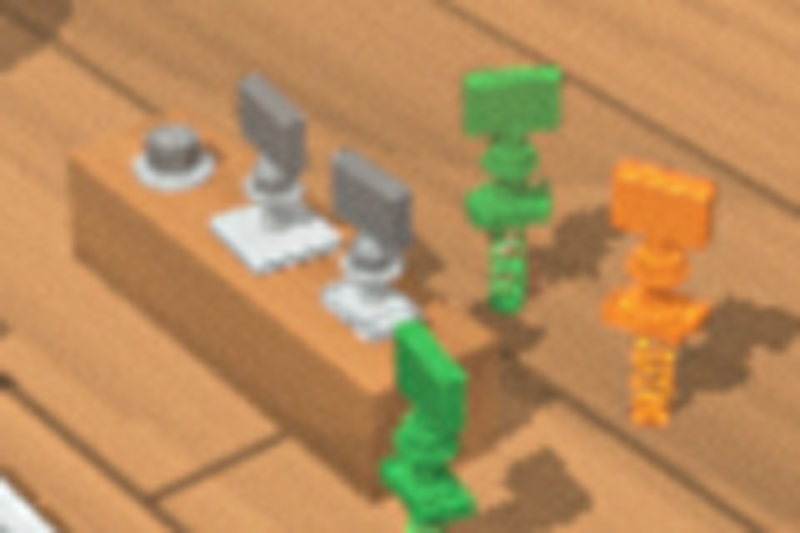

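The spring stud is the left fixing at (330,227), with a small oblong nut. The middle one at (359,231) has the square plate, the right one at (388,232) is the hex bolt, and the green and orange look-alikes are excluded. The close crop confirms this. Next I work out the approach.

```bash
cat >> h.py <<'E'
def rel(p,yaw=None):
    """target TCP, tool-x yaw in deg (tool down) -> units"""
    s=ctrl.get_state(); Q=R.from_quat(s['tcp_rot']); y=np.radians(yaw)
    T=R.from_matrix(np.array([[np.cos(y),np.sin(y),0],[np.sin(y),-np.cos(y),0],[0,0,-1]]))
    return ((Q.inv()*T).as_rotvec()/(2*np.pi)).round(4),(Q.inv().apply(np.array(p)-s['eef_pos'])/.2).round(4)
E
python3 - <<'E'
from h import *
print(rel([.42,-.35,.25],50)); print(rel([.46,-.005,.25],88))
c=cam('top'); s=cam('scene')
for u,v in((292,207),(344,268),(303,268)): print(onz(c,u,v,.09).round(3))
E
```

```text
(array([-3.000e-04, -1.000e-04, -1.015e-01]), array([ 1.6347, -1.1822, -0.0262]))
(array([-2.000e-04, -2.000e-04, -2.071e-01]), array([ 2.2305, -2.8133, -0.023 ]))
[0.512 0.077 0.09 ]
[ 0.384 -0.035  0.09 ]
[0.383 0.051 0.09 ]
```

{"name": "send_rows", "arguments": {
  "moves": "0 0 -0.1 0.95 -0.75 0 0.2;0 0 -0.1 0.95 -0.75 0 0.2;0 0 -0.1 0.95 -0.75 0 0.2;0 0 -0.1 0.95 -0.75 0 0.2;0 0 -0.1 0.95 -0.75 0 0.2"
}}

```text
time: 0.88
eef_pos: [0.3089, -0.4636, 0.2453]
tcp_rot: [0.907, 0.42, 0.0, -0.0]
contact_force: [0.5, -1.3, -0.2]
opening: 0.596
finger_force: 0.0
```

```bash
python3 - <<'E'
from h import *
print(rel([.46,-.005,.25],88),ctrl.get_state()['eef_pos'])
E
```

```text
(array([ 0.000e+00, -1.000e-04, -1.063e-01]), array([ 2.2382, -0.9058, -0.0221])) [ 0.30888046 -0.46364796  0.24533493]
```

{"name": "send_rows", "arguments": {
  "moves": "0 0 0 1 -0.5 0 0.2;0 0 0 1 -0.5 0 0.2;0 0 0 1 -0.5 0 0.2;0 0 0 1 -0.5 0 0.2"
}}

```text
time: 1.38
eef_pos: [0.3609, -0.2481, 0.2454]
tcp_rot: [0.908, 0.418, 0.0, 0.0]
contact_force: [0.4, -0.2, -0.5]
opening: 0.604
finger_force: 0.0
```

{"name": "send_rows", "arguments": {
  "moves": "0 0 -0.106 1 -0.3 0 0.2;0 0 -0.106 1 -0.3 0 0.2;0 0 -0.106 1 -0.3 0 0.2;0 0 -0.106 1 -0.3 0 0.2;0 0 -0.106 1 -0.3 0 0.2"
}}

```text
time: 2.0
eef_pos: [0.4459, -0.0581, 0.2454]
tcp_rot: [0.721, 0.693, -0.0, 0.0]
contact_force: [-0.5, -0.1, 0.0]
opening: 0.602
finger_force: 0.0
```

```bash
python3 - <<'E'
from h import *
c=cam('wrist','w1.png'); print(c['fovy'],c['cx'],c['cy'],c['extrinsics'].round(3))
print(rel([.46,-.005,.25],88),ctrl.get_state()['eef_pos'],ctrl.get_state()['qpos'])
E
```

```text
68.10440338795398 320.632189156348 202.18524498854555 [[ 0.999  0.038  0.013  0.448]
 [-0.041  0.953  0.299  0.019]
 [-0.001 -0.299  0.954  0.374]
 [ 0.     0.     0.     1.   ]]
(array([-0.    ,  0.0001, -0.0012]), array([ 0.2725,  0.0604, -0.0233])) [ 0.44560417 -0.05894451  0.24538008] [-3.57511120e-01 -2.32722190e-01  2.10687161e+00 -8.06349092e-04
  1.26736714e+00 -3.14541113e-01]
```

View pics/w1.png

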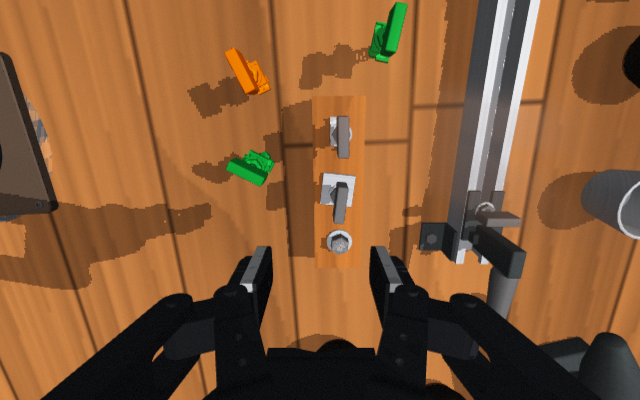

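The wrist view (right is +x, up is +y) shows the spring stud's tee bar at (343,136), the plate stud at (341,203), the hex bolt at (340,242) and the rail to the right. Now I measure the bar and the rail lips.

```bash
python3 - <<'E'
from h import *
c=cam('wrist'); im=c['image'].astype(int)
sat=im.max(2)-im.min(2); br=im.mean(2)
x0,y0=325,105; sub=(sat<35)[y0:170,x0:362]; 
for y in range(y0,165,4): print(y,' '.join('%3d'%int(br[y,x]) if sat[y,x]<35 else ' . ' for x in range(328,356)))
# lips rows
for y in (10,60,100,150,180): print(y,[int(b) for b in br[y,440:560:2]])
E
```

```text
105  .   .   .   .   .   .   .   .   .   .   .   .   .   .   .   .   .   .   .   .   .   .   .   .   .   .   .   . 
109  .   .   .   .   .   .   .   .   .   .   .   .   .   .   .   .   .   .   .   .   .   .   .   .   .   .   .   . 
113  .   .   .   .   .   .   .   .   .   .   .   .   .   .   .   .   .   .   .   .   .   .   .   .   .   .   .   . 
117  .   .  156 198 205 204 204 204 171  79  80 114 119 123 124 126 123 126 125 128 121  .   .   .   .   .   .   . 
121  .   .  182 220 223 226 221 221 182  80  81 111 122 122 124 123 125 124 126 126 121  .   .   .   .   .   .   . 
125  .   .   .  182 187 164 193 190 124  63  78 111 122 122 120 124 124 126 125 126 121 130  .   .   .   .   .   . 
129  .   .   .  136 139 131  88  85  78  58  75 108 118 121 122 125 128 127 125 124 121 142 195  .   .   .   .   . 
133  .   .  132 139  90  82  83  83  75  54  74 107 120 120 123 124 123 125 126 125 118 112 161 198  .   .   .   . 
137  .   .  100 135 138 121  95  86  75  54  71 104 120 123 124 122 124 125 126 125 119 145 197  .   .   .   .   . 
141  .   .   .  133 140 137 138 137 101  52  71 102 120 
[... 1304 characters left out ...]
, 137, 89, 80, 83, 83, 80, 80, 78, 224, 231, 228, 230, 195, 88, 86, 81, 80, 82, 79, 78, 78, 74, 76, 73, 69, 81, 101, 112, 115, 116, 115, 114]
150 [93, 93, 98, 98, 96, 95, 96, 94, 98, 88, 86, 86, 86, 85, 88, 87, 85, 180, 209, 208, 212, 190, 138, 135, 138, 89, 85, 87, 83, 82, 84, 173, 220, 215, 215, 209, 138, 139, 140, 136, 136, 135, 134, 132, 136, 138, 137, 106, 80, 96, 113, 115, 116, 118, 121, 116, 117, 114, 112, 114]
180 [94, 97, 96, 92, 93, 92, 94, 82, 81, 79, 84, 82, 83, 80, 81, 187, 195, 195, 197, 142, 131, 132, 91, 84, 84, 86, 85, 87, 106, 200, 195, 198, 187, 128, 131, 135, 136, 137, 135, 134, 132, 134, 134, 132, 118, 90, 87, 108, 113, 116, 117, 118, 116, 116, 115, 113, 109, 80, 73, 76]
```

```bash
python3 - <<'E'
from h import *
c=cam('wrist'); im=c['image'].astype(float); br=im.mean(2); sat=im.max(2)-im.min(2)
m=((br>97)&(br<135)&(sat<35)).astype(np.uint8); m[:110]=0;m[160:]=0;m[:,:338]=0;m[:,352:]=0
for r in (114,115,116,154,155,156): print(r,m[r,338:352].sum())
cs=[]
for col in range(341,347): print(col,[int(br[r,col]) for r in range(112,118)],[int(br[r,col]) for r in range(152,158)])
print('bar',[onz(c,*p,.1125).round(4) for p in((344,115.5),(344,155.5),(338.9,135.5),(349,135.5))])
P=[]
for y in range(4,190,6):
    w=np.where(br[y,450:560]>170)[0]+450
    if len(w)<8: continue
    g=np.where(np.diff(w)>8)[0]
    if len(g)!=1: continue
    e=[w[0]-.3,w[g[0]]+.6,w[g[0]+1]-.3,w[-1]+.6]
    q=[onz(c,a,y,.041)[:2] for a in e]; P.append(q)
P=np.array(P); 
for k in range(4):
    f=np.polyfit(P[:,k,1],P[:,k,0],1); print(k,f,np.std(P[:,k,0]-np.polyval(f,P[:,k,1])), np.polyval(f,0.05))
print(P[:,0,1].round(3))
E
```

```text
114 0
115 9
116 10
154 9
155 9
156 1
341 [108, 99, 91, 109, 118, 122] [123, 122, 124, 119, 97, 103]
342 [112, 105, 95, 113, 122, 123] [124, 121, 122, 118, 98, 104]
343 [111, 106, 96, 115, 121, 123] [123, 122, 124, 117, 95, 108]
344 [116, 106, 97, 115, 123, 127] [123, 125, 124, 117, 96, 107]
345 [117, 108, 95, 117, 123, 125] [126, 126, 126, 117, 96, 107]
346 [120, 112, 95, 116, 126, 127] [126, 127, 129, 120, 114, 121]
bar [array([0.467 , 0.0114, 0.1125]), array([ 0.4663, -0.0224,  0.1125]), array([ 0.4623, -0.005 ,  0.1125]), array([ 0.471 , -0.0053,  0.1125])]
0 [0.04799163 0.61825884] 0.0002965471620357205 0.6206584211227489
1 [0.05346225 0.62800905] 0.0013189673045099564 0.6306821617271853
2 [0.04691959 0.6497537 ] 0.0003238247393372684 0.6520996807369289
3 [0.05288877 0.65912128] 0.0003197755806939787 0.6617657234986779
[ 0.107  0.102  0.097  0.092  0.087  0.082  0.076  0.071  0.065  0.06
  0.054  0.048  0.043  0.037  0.031  0.025  0.019  0.013  0.007  0.001
 -0.005 -0.012 -0.018 -0.025 -0.031 -0.038 -0.045 -0.052 -0.058 -0.065
 -0.072]
```

```bash
python3 - <<'E'
from h import *
c=cam('wrist'); t=cam('top')
print(onz(c,497,216,.09).round(4),[onz(t,u,v,.041).round(3) for u,v in((223.4,157),(403.5,165.5))])
print(rel([.4666,-.0055,.15],89),rel([.4666,-.0055,.0965],89))
E
```

```text
[ 0.6223 -0.0946  0.09  ] [array([0.637, 0.242, 0.041]), array([ 0.623, -0.172,  0.041])]
(array([-0.    ,  0.    , -0.0044]), array([0.2758, 0.0949, 0.4764])) (array([-0.    ,  0.    , -0.0044]), array([0.2759, 0.0949, 0.7439]))
```

{"name": "send_rows", "arguments": {
  "moves": "0 0 -0.004 0.276 0.095 0.2 0;0 0 -0.004 0.276 0.095 0.4 0;0 0 -0.004 0.276 0.095 0.4 0;0 0 -0.004 0.276 0.095 0.5 0"
}}

```text
time: 2.75
eef_pos: [0.4686, -0.0055, 0.148]
tcp_rot: [0.714, 0.701, 0.001, 0.002]
contact_force: [0.3, -0.5, 0.3]
opening: 0.499
finger_force: 0.0
```

```bash
python3 - <<'E'
from h import *
c=cam('wrist','w2.png'); im=c['image'].astype(float)
print(rel([.4666,-.0055,.0965],89))
print(proj(c,(.4666,-.0055,.1125)))
E
```

```text
(array([-0.0001,  0.    , -0.0002]), array([-0.0017,  0.0008,  0.2414]))
(np.float64(318.9287771567244), np.float64(242.0157531020092))
```

View pics/w2.png

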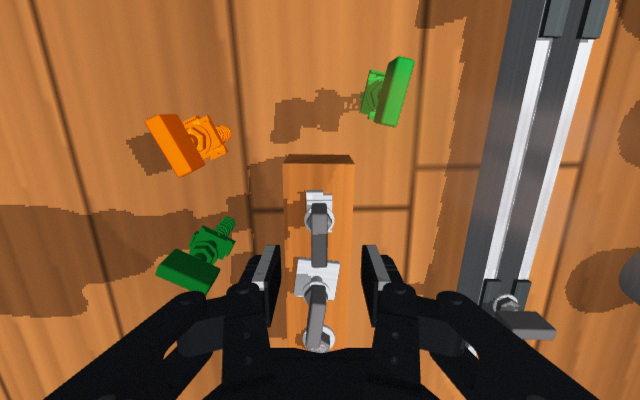

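The target bar at (319,235) is centred between the jaws at (268 and 372). The plate stud is at (317,280), clear of them. I descend and grip.

{"name": "send_rows", "arguments": {
  "moves": "0 0 0 0 0 0.12 0;0 0 0 0 0 0.2 0;0 0 0 0 0 0.243 0;0 0 0 0 0 0.243 0;0 0 0 0 0 0.243 -1;0 0 0 0 0 0.243 -1;0 0 0 0 0 0.243 -1;0 0 0 0 0 0.243 -1",
  "newtons": 50
}}

```text
time: 3.8
eef_pos: [0.4675, -0.0042, 0.0976]
tcp_rot: [0.713, 0.701, 0.001, 0.001]
contact_force: [0.2, -0.6, 1.6]
opening: 0.109
finger_force: 51.6
```

```bash
python3 - <<'E'
from h import *
s=ctrl.get_state(); print(s['eef_pos'],s['contact_force'],s['opening'],s['finger_force'],R.from_quat(s['tcp_rot']).as_matrix().round(4))
E
```

```text
[ 0.46750132 -0.00417889  0.09759272] [ 0.22138575 -0.59021486  1.58180036] 0.10875130284312397 51.64602508175449 [[ 1.640e-02  9.999e-01  2.000e-03]
 [ 9.999e-01 -1.640e-02 -4.000e-04]
 [-4.000e-04  2.000e-03 -1.000e+00]]
```

{"name": "send_rows", "arguments": {
  "moves": "0 0 0 0 0 -0.1 -1;0 0 0 0 0 -0.25 -1;0 0 0 0 0 -0.4 -1;0 0 0 0 0 -0.4 -1"
}}

```text
time: 4.3
eef_pos: [0.4678, -0.0043, 0.1786]
tcp_rot: [0.713, 0.701, 0.001, 0.002]
contact_force: [-1.6, -0.4, -1.8]
opening: 0.106
finger_force: 51.1
```

```bash
python3 - <<'E'
from h import *
s=ctrl.get_state(); print(s['eef_pos'],s['contact_force'],s['opening'],s['finger_force'])
print(rel([.6405,.027,.178],87.1),rel([.6405,.027,.3],87.1))
E
```

```text
[ 0.46784202 -0.00427083  0.17855036] [-1.55738155 -0.37613511 -1.81599457] 0.10622338163558326 51.08895306472732
(array([0.0007, 0.0001, 0.0054]), array([0.1705, 0.8606, 0.0063])) (array([0.0007, 0.0001, 0.0054]), array([ 0.1699,  0.8632, -0.6037]))
```

{"name": "send_rows", "arguments": {
  "moves": "0 0 0.005 0.17 0.86 0 -1;0 0 0.005 0.17 0.86 0 -1;0 0 0.005 0.17 0.86 0 -1;0 0 0.005 0.17 0.86 0 -1;0 0 0.005 0.17 0.86 0 -1"
}}

```text
time: 4.92
eef_pos: [0.6376, 0.0273, 0.1739]
tcp_rot: [0.724, 0.69, -0.002, -0.002]
contact_force: [-0.6, 0.2, -1.8]
opening: 0.112
finger_force: 51.0
```

```bash
python3 - <<'E'
from h import *
c=cam('wrist','w3.png'); s=ctrl.get_state(); print(s['eef_pos'],s['tcp_rot'],s['contact_force'])
print(c['extrinsics'].round(4))
E
```

```text
[0.63747698 0.02714818 0.17469757] [ 0.72387494  0.68992844 -0.00128652 -0.00147185] [-0.10131221 -0.40509451 -1.41930269]
[[ 0.9988  0.0437  0.0205  0.6409]
 [-0.0478  0.9534  0.2979  0.1038]
 [-0.0065 -0.2985  0.9544  0.3025]
 [ 0.      0.      0.      1.    ]]
```

View pics/w3.png

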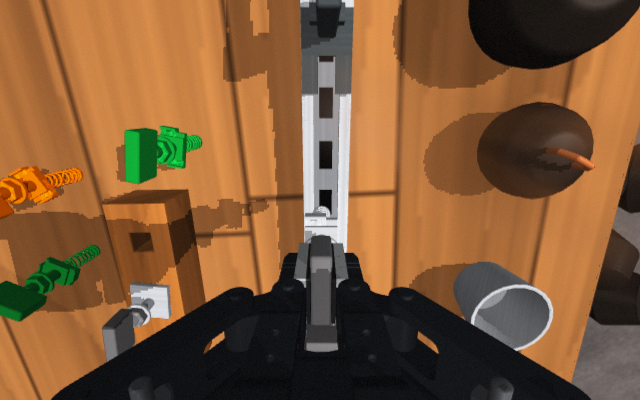

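The stud hangs in the jaws with its bar at (321,290) and nut at (318,222), over the slot at (327,100–210). The free stake foot is at the top (325,50). Now I measure the lateral offset, using the held bar as the reference.

```bash
cat > m.py <<'E'
from h import *
c=cam('wrist'); s=ctrl.get_state(); im=c['image'].astype(float); br=im.mean(2); sat=im.max(2)-im.min(2)
P=[]
for y in range(100,205,5):
    w=np.where((sat[y,285:375]<28)&(br[y,285:375]>195))[0]+285
    P.append((y,w[0],w[-1]))
    q=[onz(c,a,y,.041) for a in (w[0]-.5,w[-1]+.5)]; 
    P[-1]+=(np.mean(q,0)[0],np.mean(q,0)[1],q[1][0]-q[0][0])
P=np.array(P); k=abs(P[:,5]-.041)<.002; print(P[:,5].round(4))
f=np.polyfit(P[k,4],P[k,3],1); print('rail x at y',f, np.std(P[k,3]-np.polyval(f,P[k,4])),'yaw',90-np.degrees(np.arctan(f[0])))
e=s['eef_pos']; Q=R.from_quat(s['tcp_rot']); print(e,s['qpos'][5],'toolx yaw',np.degrees(np.arctan2(*Q.as_matrix()[[1,0],0])))
print('rail x at tcp y',np.polyval(f,e[1]))
for z in (0.0149,-.009): 
  for d in(-.018,.018): print('proj bar',proj(c,e+Q.apply([d,0,-z])))
E
python3 m.py; python3 - <<'E'
import cv2
im=cv2.imread('pics/w3.png')
cv2.imwrite('pics/w3c.png',cv2.resize(im[190:370,260:390],(578,800)[0:2] if 0 else (430,595),interpolation=cv2.INTER_CUBIC))
E
```

```text
[0.041  0.0404 0.0406 0.0408 0.041  0.0403 0.0405 0.0407 0.04   0.0402
 0.0404 0.0406 0.0408 0.0411 0.0413 0.0406 0.0399 0.041  0.0403 0.0405
 0.0407]
rail x at y [0.04759337 0.63869971] 0.00019906033482331475 yaw 87.27515701005026
[0.63759428 0.02708283 0.1754854 ] -0.06812511115021322 toolx yaw 87.24152264461382
rail x at tcp y 0.639988674021194
proj bar (np.float64(323.2679133872998), np.float64(325.48295065127184))
proj bar (np.float64(323.499368456871), np.float64(254.9114620780457))
proj bar (np.float64(323.0030306034737), np.float64(294.4771777101463))
proj bar (np.float64(323.17960132373355), np.float64(232.52361804476604))
```

View pics/w3c.png

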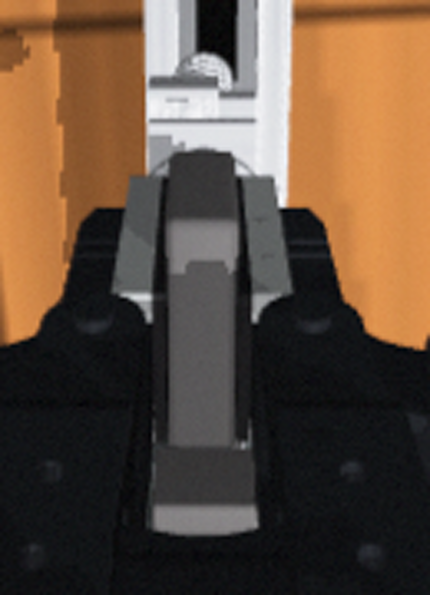

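```bash
python3 - <<'E'
from h import *
print(rel([.6415,.027,.0956],87.27))
E
```

```text
(array([-0.0004, -0.    , -0.0001]), array([0.0005, 0.0206, 0.3994]))
```

{"name": "send_rows", "arguments": {
  "moves": "0 0 0 0 0.02 0.1 -1;0 0 0 0 0.02 0.2 -1;0 0 0 0 0.02 0.3 -1;0 0 0 0 0.02 0.36 -1;0 0 0 0 0.02 0.4 -1;0 0 0 0 0.02 0.4 -1;0 0 0 0 0.02 0.4 -1"
}}

```text
time: 5.9
eef_pos: [0.6439, 0.0268, 0.0976]
tcp_rot: [0.724, 0.69, 0.001, 0.001]
contact_force: [0.1, 0.5, -1.2]
opening: 0.106
finger_force: 51.1
```

```bash
python3 - <<'E'
from h import *
c=cam('wrist','w4.png'); s=ctrl.get_state(); print(s['eef_pos'],s['tcp_rot'],s['contact_force'])
im=cv2.imread('pics/w4.png')
cv2.imwrite('pics/w4c.png',cv2.resize(im[150:270,250:400],(750,600),interpolation=cv2.INTER_CUBIC))
E
```

```text
[0.64393963 0.02684902 0.09776203] [7.23861704e-01 6.89944458e-01 6.05164114e-04 7.15847547e-04] [-0.22821128 -0.29333528 -1.87013296]
```

View pics/w4c.png

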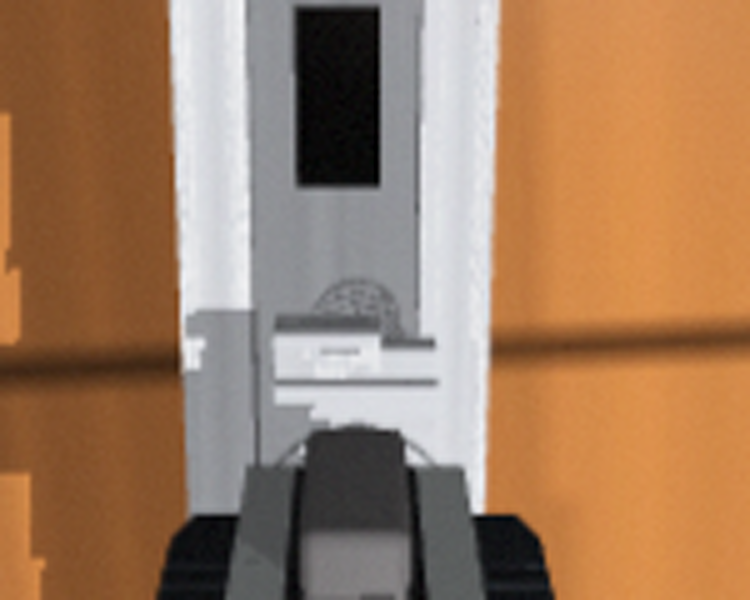

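```bash
python3 - <<'E'
from h import *
c=cam('wrist'); s=ctrl.get_state(); e=s['eef_pos'];print(e,s['contact_force'])
zn=e[2]-.0476; im=c['image'].astype(float);br=im.mean(2)
for v,z in((226.4,zn+.0085),(218.6,zn+.0015)): print('nut',[onz(c,250+u/5,v,z).round(4) for u in(275,437)])
v=214.; print('slot',[onz(c,250+u/5,v,.041).round(4) for u in(254.5,416)]); print('outer',[onz(c,250+u/5,v,.041).round(4) for u in(180.5,492.5)])
E
python3 m.py
```

```text
[0.64388987 0.02683792 0.09774778] [-0.08373883  0.5241984  -0.73954219]
nut [array([0.6337, 0.0361, 0.0586]), array([0.6534, 0.0351, 0.0586])]
nut [array([0.6335, 0.0385, 0.0516]), array([0.6539, 0.0375, 0.0516])]
slot [array([0.6302, 0.0379, 0.041 ]), array([0.6517, 0.0369, 0.041 ])]
outer [array([0.6204, 0.0384, 0.041 ]), array([0.6618, 0.0364, 0.041 ])]
[0.039  0.0392 0.0394 0.0396 0.0392 0.0394 0.0396 0.0398 0.04   0.0402
 0.0404 0.04   0.0402 0.0404 0.0406 0.0408 0.041  0.0412 0.0401 0.0403
 0.0405]
rail x at y [0.06335411 0.63793016] 9.616865094454103e-05 yaw 86.37492202958839
[0.64379753 0.02688248 0.09767508] -0.06762254698089845 toolx yaw 87.25617118824756
rail x at tcp y 0.6396332753554402
proj bar (np.float64(322.845486449914), np.float64(324.03648053139943))
proj bar (np.float64(323.0254524270248), np.float64(253.79020583138785))
proj bar (np.float64(322.57950918503747), np.float64(293.3902907626763))
proj bar (np.float64(322.7126903603609), np.float64(231.69152676225454))
```

{"name": "send_rows", "arguments": {
  "moves": "0 0 0 0 -0.012 0 -1;0 0 0 0 -0.012 0.02 -1;0 0 0 0 -0.012 0.035 -1;0 0 0 0 -0.012 0.035 -1;0 0 0 0 -0.012 0.035 -1"
}}

```text
time: 6.68
eef_pos: [0.6408, 0.027, 0.0899]
tcp_rot: [0.724, 0.69, -0.0, -0.0]
contact_force: [-0.5, -0.7, -0.5]
opening: 0.108
finger_force: 51.2
```

```bash
cat > n.py <<'E'
from h import *
c=cam('wrist'); s=ctrl.get_state(); e=s['eef_pos'];print(e,s['contact_force'].round(2))
im=c['image'].astype(float);br=im.mean(2)
for v in range(196,236,3): print(v,[int(b) for b in br[v,284:352]])
E
python3 n.py
```

```text
[0.64085482 0.02701724 0.0898686 ] [-0.86 -0.27 -0.1 ]
196 [87, 86, 86, 87, 87, 216, 216, 224, 215, 218, 218, 214, 211, 208, 211, 213, 214, 223, 215, 223, 145, 143, 145, 144, 142, 145, 144, 141, 142, 139, 142, 143, 147, 151, 148, 148, 146, 144, 138, 142, 147, 149, 144, 145, 143, 147, 146, 147, 148, 147, 147, 149, 147, 145, 121, 185, 222, 231, 234, 225, 219, 217, 213, 209, 212, 214, 219, 228]
199 [84, 88, 86, 88, 88, 215, 226, 225, 214, 219, 219, 215, 212, 210, 210, 215, 214, 222, 214, 221, 164, 148, 146, 141, 143, 144, 143, 143, 143, 140, 141, 146, 147, 149, 149, 149, 143, 142, 139, 143, 145, 145, 145, 143, 144, 147, 145, 145, 147, 148, 150, 149, 147, 146, 108, 182, 222, 230, 232, 224, 219, 218, 213, 209, 213, 217, 220, 229]
202 [85, 87, 87, 87, 87, 213, 225, 215, 213, 218, 217, 214, 213, 209, 211, 214, 214, 221, 215, 227, 154, 144, 143, 142, 144, 144, 141, 143, 143, 141, 141, 143, 149, 149, 151, 149, 145, 143, 140, 144, 147, 149, 144, 142, 146, 146, 146, 148, 146, 146, 147, 148, 147, 146, 109, 193, 217, 225, 231, 224, 220, 217, 215, 213, 212, 216, 220, 227]
205 [86, 86, 88, 88, 88, 
[... 2980 characters left out ...]
, 213, 215, 229, 223, 230]
232 [83, 87, 85, 84, 86, 88, 133, 145, 147, 143, 148, 147, 145, 144, 142, 147, 145, 148, 144, 145, 149, 148, 145, 148, 210, 216, 202, 200, 198, 199, 198, 200, 215, 217, 218, 217, 217, 218, 219, 218, 219, 218, 217, 217, 219, 217, 217, 218, 219, 220, 219, 219, 219, 186, 121, 212, 221, 237, 230, 222, 217, 216, 211, 213, 216, 226, 227, 224]
235 [84, 84, 84, 83, 87, 87, 125, 145, 145, 143, 149, 147, 148, 144, 143, 144, 147, 143, 146, 146, 149, 146, 147, 147, 147, 144, 146, 145, 133, 123, 123, 123, 151, 134, 109, 83, 81, 86, 82, 107, 112, 155, 181, 183, 187, 186, 210, 214, 215, 216, 215, 216, 215, 173, 148, 212, 233, 237, 229, 219, 216, 215, 211, 215, 217, 228, 225, 232]
```

{"name": "send_rows", "arguments": {
  "moves": "0 0 0 0 0 0.005 -1;0 0 0 0 0 0.01 -1;0 0 0 0 0 0.015 -1;0 0 0 0 0 0.02 -1;0 0 0 0 0 0.02 -1"
}}

```text
time: 7.35
eef_pos: [0.6409, 0.027, 0.0859]
tcp_rot: [0.724, 0.69, 0.0, 0.0]
contact_force: [-1.2, 0.8, 1.6]
opening: 0.107
finger_force: 51.5
```

{"name": "send_rows", "arguments": {
  "moves": "0 0 0 0 0 0.01 -1;0 0 0 0 0 0.02 -1;0 0 0 0 0 0.03 -1;0 0 0 0 0 0.04 -1;0 0 0 0 0 0.04 -1"
}}

```text
time: 7.98
eef_pos: [0.641, 0.027, 0.0781]
tcp_rot: [0.724, 0.69, 0.0, 0.0]
contact_force: [-2.3, -0.0, 5.4]
opening: 0.11
finger_force: 52.1
```

{"name": "send_rows", "arguments": {
  "moves": "0 0 0 0 -0.001 0.01 -1;0 0 0 0 -0.001 0.02 -1;0 0 0 0 -0.001 0.03 -1;0 0 0 0 -0.001 0.038 -1;0 0 0 0 -0.001 0.042 -1;0 0 0 0 -0.001 0.042 -1;0 0 0 0 -0.001 0.042 -1"
}}

```text
time: 8.85
eef_pos: [0.6411, 0.027, 0.0709]
tcp_rot: [0.724, 0.69, 0.0, 0.0]
contact_force: [-3.5, 1.0, 9.8]
opening: 0.105
finger_force: 52.7
```

{"name": "send_rows", "arguments": {
  "moves": "0 0 0 0 -0.003 0.003 -1;0 0 0 0 -0.003 0.003 -1;0 0 0 0 -0.003 0.003 -1"
}}

```text
time: 9.22
eef_pos: [0.641, 0.027, 0.0706]
tcp_rot: [0.724, 0.69, 0.001, 0.001]
contact_force: [-2.6, 0.2, 8.8]
opening: 0.107
finger_force: 52.7
```

{"name": "send_rows", "arguments": {
  "moves": "0 0 0.02 0 0 0.004 -1;0 0 0.045 0 0 0.004 -1;0 0 0.07 0 0 0.004 -1;0 0 0.09 0 0 0.004 -1;0 0 0.09 0 0 0.004 -1"
}}

```text
time: 9.85
eef_pos: [0.6422, 0.0267, 0.0705]
tcp_rot: [0.888, 0.46, 0.002, 0.002]
contact_force: [-1.5, 0.5, 10.2]
opening: 0.108
finger_force: 52.7
```

{"name": "send_rows", "arguments": {
  "moves": "0 0 0.025 0 0 0 -1;0 0 0.05 0 0 0 -1;0 0 0.075 0 0 0 -1;0 0 0.1 0 0 0 -1;0 0 0.125 0 0 0 -1;0 0 0.15 0 0 0 -1;0 0 0.16 0 0 0 -1;0 0 0.16 0 0 0 -1"
}}

```text
time: 10.85
eef_pos: [0.6429, 0.0261, 0.0709]
tcp_rot: [1.0, -0.024, 0.004, 0.001]
contact_force: [-0.6, -0.5, 9.1]
opening: 0.108
finger_force: 52.7
```

```bash
python3 - <<'E'
from h import *
s=ctrl.get_state();m=R.from_quat(s['tcp_rot']).as_matrix();print(s['eef_pos'],m.round(4),np.degrees(np.arctan2(m[1,0],m[0,0])),s['contact_force'],s['wrist_torque'])
print(rel([.6415,.027,.0706],-2.8))
E
```

```text
[0.64293836 0.02612237 0.07088975] [[ 0.9988 -0.048   0.0075]
 [-0.048  -0.9988 -0.002 ]
 [ 0.0076  0.0016 -1.    ]] -2.74972973858469 [-0.64035622 -0.48716536  9.07141971] [-0.31324502  0.02305855  0.01605697]
(array([ 0.0003, -0.0012,  0.0001]), array([-0.0074, -0.004 ,  0.0014]))
```

{"name": "send_rows", "arguments": {
  "moves": "0 -0.001 0 0 0 -0.006 -1;0 -0.001 0 0 0 -0.012 -1;0 -0.001 0 0 0 -0.018 -1;0 -0.001 0 0 0 -0.018 -1;0 -0.001 0 0 0 -0.018 -1"
}}

```text
time: 11.48
eef_pos: [0.6432, 0.0261, 0.0742]
tcp_rot: [1.0, -0.024, 0.001, 0.001]
contact_force: [1.1, -0.5, 7.6]
opening: 0.106
finger_force: 52.5
```

```bash
cat > st.py <<'E'
from h import *
s=ctrl.get_state();m=R.from_quat(s['tcp_rot']).as_matrix();print(s['eef_pos'],m[:,2].round(4),np.degrees(np.arctan2(m[1,0],m[0,0])),s['contact_force'],s['wrist_torque'])
E
python3 st.py
```

```text
[0.64316461 0.02613493 0.07424542] [ 0.0022 -0.0017 -1.    ] -2.734737289039303 [ 1.05887479 -0.54512539  7.58656005] [-0.23410621 -0.22475803  0.01394257]
```

{"name": "send_rows", "arguments": {
  "moves": "0 0 0 0 0 -0.003 -1;0 0 0 0 0 -0.005 -1;0 0 0 0 0 -0.005 -1"
}}

```text
time: 11.85
eef_pos: [0.6431, 0.0261, 0.0751]
tcp_rot: [1.0, -0.024, 0.001, 0.001]
contact_force: [1.9, -1.5, 6.4]
opening: 0.108
finger_force: 52.3
```

{"name": "send_rows", "arguments": {
  "moves": "0 0 0 0 0 -0.001 -1;0 0 0 0 0 -0.0015 -1;0 0 0 0 0 -0.0015 -1"
}}

```text
time: 12.22
eef_pos: [0.6431, 0.0261, 0.0751]
tcp_rot: [1.0, -0.024, 0.001, 0.001]
contact_force: [2.0, -1.2, 6.8]
opening: 0.108
finger_force: 52.3
```

{"name": "send_rows", "arguments": {
  "moves": "0 0 0 0 0 -0.0015 -1;0 0 0 0 0 -0.003 -1;0 0 0 0 0 -0.003 -1;0 0 0 0 0 -0.003 -1"
}}

```text
time: 12.72
eef_pos: [0.6428, 0.0262, 0.0751]
tcp_rot: [1.0, -0.024, 0.001, 0.001]
contact_force: [5.4, -2.4, 5.1]
opening: 0.108
finger_force: 52.0
```

```bash
python3 st.py
```

```text
[0.64281276 0.02620839 0.07511242] [ 0.0016 -0.0015 -1.    ] -2.7436068616754854 [ 5.3623488  -2.43380906  5.08984743] [-0.49212345 -1.05971875 -0.05374763]
```

{"name": "send_rows", "arguments": {
  "moves": "0 0 0 0.002 0 0 -1;0 0 0 0.002 0 -0.002 -1;0 0 0 0.002 0 -0.004 -1;0 0 0 0.002 0 -0.004 -1"
}}

```text
time: 13.22
eef_pos: [0.6428, 0.0262, 0.0752]
tcp_rot: [1.0, -0.024, 0.0, 0.001]
contact_force: [5.8, -1.9, 2.8]
opening: 0.107
finger_force: 51.7
```

```bash
python3 st.py
```

```text
[0.64283327 0.02619849 0.07516065] [ 9.0e-04 -1.4e-03 -1.0e+00] -2.7463513804388753 [ 5.7994046  -1.90045302  2.79569338] [-0.55573301 -1.21888496  0.04620764]
```

{"name": "send_rows", "arguments": {
  "moves": "0 0 0 0.003 0 -0.002 -1;0 0 0 0.003 0 -0.004 -1;0 0 0 0.003 0 -0.004 -1;0 0 0 0.003 0 -0.004 -1"
}}

```text
time: 13.72
eef_pos: [0.6429, 0.0262, 0.0752]
tcp_rot: [1.0, -0.024, -0.0, 0.001]
contact_force: [5.9, -2.2, 0.9]
opening: 0.105
finger_force: 51.4
```

{"name": "send_rows", "arguments": {
  "moves": "0 0 0 0.003 0 -0.002 -1;0 0 0 0.003 0 -0.004 -1;0 0 0 0.003 0 -0.004 -1;0 0 0 0.003 0 -0.004 -1"
}}

```text
time: 14.22
eef_pos: [0.643, 0.0262, 0.0752]
tcp_rot: [1.0, -0.024, -0.001, 0.001]
contact_force: [5.5, -1.6, -0.6]
opening: 0.105
finger_force: 51.2
```

```bash
python3 st.py
```

```text
[0.64297368 0.02621518 0.07524219] [-0.0018 -0.0011 -1.    ] -2.748512768055381 [ 5.53026887 -1.6299491  -0.64062817] [-0.50671858 -1.24665241  0.01182934]
```

{"name": "send_rows", "arguments": {
  "moves": "0 0 0 0.004 0 -0.004 -1;0 0 0 0.004 0 -0.008 -1;0 0 0 0.004 0 -0.012 -1;0 0 0 0.004 0 -0.016 -1;0 0 0 0.004 0 -0.016 -1"
}}

```text
time: 14.85
eef_pos: [0.6429, 0.0262, 0.0754]
tcp_rot: [1.0, -0.024, -0.001, 0.0]
contact_force: [10.2, -2.9, -10.2]
opening: 0.108
finger_force: 49.5
```

```bash
python3 st.py
```

```text
[0.6428548  0.02622812 0.07536098] [-3.e-03 -9.e-04 -1.e+00] -2.756179511072687 [ 10.23918149  -2.89038032 -10.18546258] [-0.57997177 -1.96219766  0.00950041]
```

{"name": "send_rows", "arguments": {
  "moves": "0 0 0 0 0 -0.001 -1;0 0 0 0 0 -0.001 -1;0 0 0 0 0 -0.001 -1;0 0 0 0 0 -0.001 -1;0 0 0 0 0 -0.001 -1;0 0 0 0 0 -0.001 -1;0 0 0 0 0 -0.001 -1;0 0 0 0 0 -0.001 -1;0 0 0 0 0 -0.001 -1;0 0 0 0 0 -0.001 -1;0 0 0 0 0 -0.001 -1"
}}

```text
time: 16.23
eef_pos: [0.6428, 0.0262, 0.0754]
tcp_rot: [1.0, -0.024, -0.002, 0.0]
contact_force: [10.0, -2.8, -12.6]
opening: 0.11
finger_force: 49.5
```

```bash
python3 st.py
```

```text
[0.64284777 0.02621771 0.07536948] [-3.1e-03 -8.0e-04 -1.0e+00] -2.761020460230731 [ 10.03018627  -2.75828561 -12.57153158] [-0.55419785 -2.00668796 -0.02477404]
```

{"name": "send_rows", "arguments": {
  "moves": "0 0 0 0 0 0.006 -1;0 0 0 0 0 0.012 -1;0 0 0 0 0 0.018 -1;0 0 0 0 0 0.022 -1;0 0 0 0 0 0.022 -1"
}}

```text
time: 16.85
eef_pos: [0.6431, 0.0263, 0.0752]
tcp_rot: [1.0, -0.024, -0.002, 0.001]
contact_force: [3.7, -4.2, 2.7]
opening: 0.11
finger_force: 51.7
```

```bash
python3 st.py
```

```text
[0.64314149 0.02634383 0.07518446] [-0.0042 -0.001  -1.    ] -2.7344120126918514 [ 3.7251137  -4.17936491  2.65485735] [-0.80077303 -0.92362605 -0.0184144 ]
```

Relaxed. I open and lift slightly, then look with the cameras.

{"name": "send_rows", "arguments": {
  "moves": "0 0 0 0 0 0 -0.2;0 0 0 0 0 0 -0.2;0 0 0 0 0 0 -0.2;0 0 0 0 0 0 -0.2"
}}

```text
time: 17.35
eef_pos: [0.6419, 0.0273, 0.0743]
tcp_rot: [1.0, -0.024, -0.004, -0.0]
contact_force: [-0.2, -0.3, -0.1]
opening: 0.399
finger_force: 0.0
```

```bash
python3 st.py
```

```text
[0.64186007 0.02727357 0.07431484] [-7.8e-03  8.0e-04 -1.0e+00] -2.742264650149387 [-0.1769586  -0.30845813 -0.06623375] [ 0.00276226 -0.02718477  0.00227771]
```

{"name": "send_rows", "arguments": {
  "moves": "0 0 0 0 0 -0.2 0;0 0 0 0 0 -0.45 0;0 0 0 0 0 -0.7 0;0 0 0 0 0 -0.7 0"
}}

```text
time: 17.85
eef_pos: [0.6462, 0.0268, 0.2215]
tcp_rot: [1.0, -0.024, 0.002, 0.0]
contact_force: [0.1, 0.1, 0.3]
opening: 0.5
finger_force: 0.0
```

```bash
python3 st.py;python3 - <<'E'
from h import *
print(rel([.642,.09,.22],87.2))
E
```

```text
[0.64622063 0.02677116 0.22150597] [ 4.9e-03 -8.0e-04 -1.0e+00] -2.7383790405239274 [0.12624938 0.09402318 0.3442447 ] [-0.02409264 -0.00336702 -0.02000672]
(array([ 0.0007, -0.0005, -0.2498]), array([-0.0362, -0.3148,  0.0072]))
```

{"name": "send_rows", "arguments": {
  "moves": "0 0 -0.25 -0.03 -0.315 0 0;0 0 -0.25 -0.03 -0.315 0 0;0 0 -0.25 -0.03 -0.315 0 0;0 0 -0.25 -0.03 -0.315 0 0;0 0 -0.25 -0.03 -0.315 0 0;0 0 -0.25 -0.03 -0.315 0 0;0 0 -0.25 -0.03 -0.315 0 0;0 0 -0.25 -0.03 -0.315 0 0;0 0 -0.25 -0.03 -0.315 0 0;0 0 -0.25 -0.03 -0.315 0 0;0 0 -0.25 -0.03 -0.315 0 0"
}}

```text
time: 19.23
eef_pos: [0.6399, 0.0902, 0.214]
tcp_rot: [0.724, 0.69, -0.003, -0.003]
contact_force: [-0.2, -0.6, 0.2]
opening: 0.495
finger_force: 0.0
```

```bash
python3 st.py;python3 - <<'E'
from h import *
c=cam('wrist','w5.png'); t=cam('top','t5.png')
im=cv2.imread('pics/t5.png')[125:185,215:415]
a=cv2.resize(im,(600,180),interpolation=cv2.INTER_CUBIC); b=cv2.imread('pics/w5.png')
out=np.zeros((580,640,3),np.uint8); out[:400]=b; out[400:,:600]=a; cv2.imwrite('pics/m5.png',out)
print(c['extrinsics'].round(3))
E
```

```text
[0.63994025 0.09015345 0.21397198] [-7.8e-03  4.0e-04 -1.0e+00] 87.1919209754795 [-0.23873747 -0.55905857  0.16470223] [-0.02697368  0.02993734 -0.00368534]
[[ 0.999  0.044  0.023  0.644]
 [-0.049  0.953  0.298  0.167]
 [-0.009 -0.299  0.954  0.343]
 [ 0.     0.     0.     1.   ]]
```

View pics/m5.png

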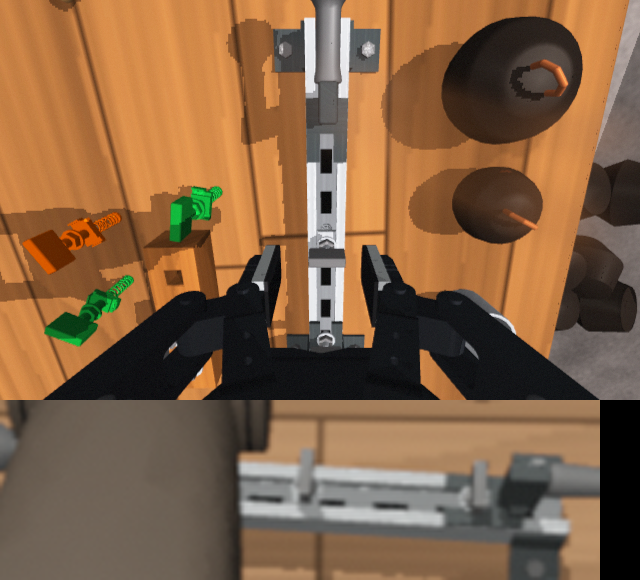

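The stud stands crosswise in the rail with its bar at (327,257). The free stake's post top is at about (328,100) with its fork opening toward the stud, and nothing else has been disturbed. Now I measure the post top.

```bash
python3 - <<'E'
from h import *
c=cam('wrist'); br=c['image'].mean(2)
for v in range(68,132,3): print(v,[int(b) for b in br[v,312:346]])
for p in((328,82,.1185),(328,122,.1185),(319.3,102,.1185),(337.5,102,.1185),(327,257,.09),(327,135,.0465)): print(p,onz(c,*p).round(4))
E
python3 st.py
```

```text
68 [230, 236, 240, 123, 81, 87, 97, 105, 114, 121, 130, 134, 139, 145, 148, 151, 157, 160, 165, 167, 172, 165, 154, 142, 131, 121, 113, 99, 234, 229, 229, 230, 230, 230]
71 [238, 240, 217, 104, 83, 93, 98, 108, 113, 123, 133, 138, 140, 140, 149, 150, 157, 160, 165, 168, 173, 166, 155, 141, 133, 122, 114, 110, 192, 225, 229, 229, 230, 229]
74 [237, 241, 144, 82, 83, 96, 99, 111, 115, 127, 133, 134, 141, 145, 151, 152, 158, 161, 163, 167, 169, 165, 154, 147, 135, 125, 119, 112, 118, 220, 230, 230, 230, 228]
77 [230, 232, 113, 79, 85, 95, 103, 111, 118, 126, 133, 139, 143, 145, 150, 152, 155, 160, 163, 164, 167, 168, 159, 149, 137, 129, 122, 115, 105, 209, 229, 230, 229, 229]
80 [233, 183, 88, 80, 83, 96, 103, 102, 108, 108, 115, 117, 121, 123, 127, 126, 130, 134, 138, 137, 138, 136, 129, 123, 129, 123, 118, 111, 104, 184, 227, 229, 229, 233]
83 [235, 241, 213, 125, 91, 65, 61, 76, 88, 91, 92, 93, 93, 95, 95, 92, 95, 92, 94, 95, 94, 96, 96, 96, 90, 68, 129, 175, 191, 225, 230, 229, 230, 225]
86 [232, 238, 242, 174, 162, 165, 79, 74, 90, 97, 98, 97, 95, 96, 95, 96, 96, 97, 96, 96, 96, 94
[... 1982 characters left out ...]
1]
128 [90, 91, 92, 93, 92, 93, 91, 92, 90, 92, 93, 95, 93, 95, 93, 94, 96, 95, 92, 95, 95, 99, 97, 96, 96, 98, 96, 100, 96, 100, 99, 100, 102, 102]
131 [89, 87, 90, 87, 88, 89, 89, 88, 88, 91, 89, 90, 91, 91, 91, 91, 93, 91, 93, 93, 95, 93, 92, 92, 94, 92, 95, 94, 96, 98, 96, 98, 97, 97]
(328, 82, 0.1185) [0.6481 0.1851 0.1185]
(328, 122, 0.1185) [0.6469 0.1578 0.1185]
(319.3, 102, 0.1185) [0.6413 0.172  0.1185]
(337.5, 102, 0.1185) [0.6543 0.1714 0.1185]
(327, 257, 0.09) [0.6413 0.0329 0.09  ]
(327, 135, 0.0465) [0.6465 0.1428 0.0465]
[0.64022954 0.09016659 0.21460069] [-6.7e-03  4.0e-04 -1.0e+00] 87.22629374236006 [ 0.07147882  0.33534632 -0.69841217] [-0.01694642  0.05389767 -0.03885165]
```

```bash
python3 - <<'E'
from h import *
print(rel([.6485,.1715,.16],87.2),rel([.6485,.1715,.098],87.2))
E
```

```text
(array([-0.0011, -0.    ,  0.0001]), array([0.4082, 0.0235, 0.2729])) (array([-0.0011, -0.    ,  0.0001]), array([0.4082, 0.0255, 0.5829]))
```

{"name": "send_rows", "arguments": {
  "moves": "-0.001 0 0 0.2 0.024 0.1 0;-0.001 0 0 0.408 0.024 0.25 0;-0.001 0 0 0.408 0.024 0.27 0;-0.001 0 0 0.408 0.024 0.27 0;-0.001 0 0 0.408 0.024 0.27 0"
}}

```text
time: 20.0
eef_pos: [0.6496, 0.1704, 0.1623]
tcp_rot: [0.724, 0.689, 0.001, 0.001]
contact_force: [-0.2, 0.1, 0.8]
opening: 0.501
finger_force: 0.0
```

```bash
python3 st.py; python3 - <<'E'
from h import *
print(rel([.6485,.1715,.098],87.2))
c=cam('wrist'); print(proj(c,(.6485,.1715,.1185)))
E
```

```text
[0.6496136  0.1704269  0.16229657] [ 0.0024 -0.     -1.    ] 87.17856034706722 [-0.20093198  0.14953458  0.77687578] [-0.0238591  -0.05439033  0.02803292]
(array([ 0.0004, -0.    , -0.0001]), array([ 0.0051, -0.0066,  0.3215]))
(np.float64(320.49515588660825), np.float64(234.91341995040767))
```

{"name": "send_rows", "arguments": {
  "moves": "0 0 0 0.005 -0.005 0.1 0;0 0 0 0.005 -0.005 0.2 0;0 0 0 0.005 -0.005 0.28 0;0 0 0 0.005 -0.005 0.32 0;0 0 0 0.005 -0.005 0.32 0;0 0 0 0.005 -0.005 0.32 0",
  "newtons": 25
}}

```text
time: 20.8
eef_pos: [0.6484, 0.1726, 0.0976]
tcp_rot: [0.724, 0.69, 0.001, 0.0]
contact_force: [-0.3, -0.6, 0.8]
opening: 0.499
finger_force: 0.0
```

```bash
python3 st.py
```

```text
[0.64837    0.17256452 0.09755567] [ 1.4e-03  1.0e-04 -1.0e+00] 87.25845754923388 [-0.34659503 -0.61291858  0.82490684] [-0.06198843  0.00047353  0.0279726 ]
```

No contact. Closing on the post.

{"name": "send_rows", "arguments": {
  "moves": "0 0 0 0 0 0 -1;0 0 0 0 0 0 -1;0 0 0 0 0 0 -1;0 0 0 0 0 0 -1;0 0 0 0 0 0 -1",
  "newtons": 25
}}

```text
time: 21.42
eef_pos: [0.6483, 0.1726, 0.0978]
tcp_rot: [0.724, 0.69, 0.001, 0.0]
contact_force: [-0.4, 0.0, 4.3]
opening: 0.161
finger_force: 27.4
```

```bash
python3 st.py
```

```text
[0.64833586 0.17257017 0.09776143] [ 1.5e-03  2.0e-04 -1.0e+00] 87.25448326191412 [-0.43055075  0.03238474  4.27337867] [0.03246588 0.01543989 0.03390871]
```

{"name": "send_rows", "arguments": {
  "moves": "0 0 0 -0.03 0 0 -1;0 0 0 -0.07 0 0 -1;0 0 0 -0.11 0 0 -1;0 0 0 -0.15 0 0 -1;0 0 0 -0.15 0 0 -1"
}}

```text
time: 22.05
eef_pos: [0.6468, 0.1411, 0.0977]
tcp_rot: [0.724, 0.69, 0.0, 0.001]
contact_force: [-0.3, -1.4, 6.2]
opening: 0.159
finger_force: 27.7
```

```bash
python3 st.py
```

```text
[0.64682709 0.14111107 0.09774166] [ 0.0011 -0.0011 -1.    ] 87.22930389633757 [-0.25726957 -1.43251591  6.23494117] [-0.15773113  0.0424758   0.02200647]
```

{"name": "send_rows", "arguments": {
  "moves": "0 0 0 -0.04 0 0 -1;0 0 0 -0.08 0 0 -1;0 0 0 -0.12 0 0 -1;0 0 0 -0.16 0 0 -1;0 0 0 -0.2 0 0 -1;0 0 0 -0.24 0 0 -1;0 0 0 -0.28 0 0 -1;0 0 0 -0.32 0 0 -1;0 0 0 -0.32 0 0 -1"
}}

```text
time: 23.18
eef_pos: [0.6438, 0.0771, 0.0977]
tcp_rot: [0.724, 0.69, 0.0, 0.001]
contact_force: [-0.1, -1.7, 6.0]
opening: 0.161
finger_force: 27.7
```

```bash
python3 st.py
```

```text
[0.64377949 0.07710213 0.09773458] [ 0.0013 -0.0013 -1.    ] 87.2311258799352 [-0.05969795 -1.74895566  6.02187185] [-0.09776346  0.04854258  0.05578004]
```

{"name": "send_rows", "arguments": {
  "moves": "0 0 0 -0.02 0 0 -1;0 0 0 -0.04 0 0 -1;0 0 0 -0.06 0 0 -1;0 0 0 -0.07 0 0 -1;0 0 0 -0.07 0 0 -1"
}}

```text
time: 23.8
eef_pos: [0.6431, 0.0639, 0.0977]
tcp_rot: [0.724, 0.69, 0.0, 0.001]
contact_force: [1.1, 0.8, 6.2]
opening: 0.16
finger_force: 27.6
```

{"name": "send_rows", "arguments": {
  "moves": "0 0 0 -0.005 0 0 -1;0 0 0 -0.01 0 0 -1;0 0 0 -0.01 0 0 -1"
}}

```text
time: 24.18
eef_pos: [0.643, 0.0622, 0.0977]
tcp_rot: [0.724, 0.69, 0.001, 0.0]
contact_force: [0.8, 1.5, 5.7]
opening: 0.162
finger_force: 27.6
```

{"name": "send_rows", "arguments": {
  "moves": "0 0 0 -0.005 0 0 -1;0 0 0 -0.01 0 0 -1;0 0 0 -0.01 0 0 -1"
}}

```text
time: 24.55
eef_pos: [0.6429, 0.0602, 0.0977]
tcp_rot: [0.724, 0.69, 0.001, 0.0]
contact_force: [1.1, 1.8, 5.3]
opening: 0.162
finger_force: 27.6
```

{"name": "send_rows", "arguments": {
  "moves": "0 0 0 -0.005 0 0 -1;0 0 0 -0.005 0 0 -1;0 0 0 -0.005 0 0 -1"
}}

```text
time: 24.92
eef_pos: [0.6429, 0.0594, 0.0977]
tcp_rot: [0.724, 0.69, 0.001, 0.0]
contact_force: [0.4, 2.9, 6.2]
opening: 0.159
finger_force: 27.5
```

{"name": "send_rows", "arguments": {
  "moves": "0 0 0 -0.005 0 0 -1;0 0 0 -0.005 0 0 -1;0 0 0 -0.005 0 0 -1"
}}

```text
time: 25.3
eef_pos: [0.6429, 0.059, 0.0977]
tcp_rot: [0.724, 0.69, 0.001, 0.0]
contact_force: [1.6, 3.0, 5.7]
opening: 0.159
finger_force: 27.5
```

{"name": "send_rows", "arguments": {
  "moves": "0 0 0 -0.005 0 0 -1;0 0 0 -0.005 0 0 -1;0 0 0 -0.005 0 0 -1;0 0 0 -0.005 0 0 -1"
}}

```text
time: 25.8
eef_pos: [0.6428, 0.0585, 0.0977]
tcp_rot: [0.724, 0.69, 0.001, -0.0]
contact_force: [1.2, 4.9, 5.0]
opening: 0.16
finger_force: 27.5
```

{"name": "send_rows", "arguments": {
  "moves": "0 0 0 -0.005 0 0 -1;0 0 0 -0.005 0 0 -1;0 0 0 -0.005 0 0 -1;0 0 0 -0.005 0 0 -1"
}}

```text
time: 26.3
eef_pos: [0.6428, 0.0578, 0.0977]
tcp_rot: [0.724, 0.69, 0.002, -0.0]
contact_force: [1.7, 6.4, 5.7]
opening: 0.158
finger_force: 27.5
```

{"name": "send_rows", "arguments": {
  "moves": "0 0 0 -0.004 0 0 -1;0 0 0 -0.004 0 0 -1;0 0 0 -0.004 0 0 -1;0 0 0 0 0 0 -1;0 0 0 0.004 0 0 -1;0 0 0 0.004 0 0 -1"
}}

```text
time: 27.05
eef_pos: [0.6428, 0.0573, 0.0977]
tcp_rot: [0.724, 0.69, 0.001, 0.0]
contact_force: [1.2, 2.8, 6.1]
opening: 0.161
finger_force: 27.6
```

```bash
python3 st.py
```

```text
[0.6428154  0.05731433 0.09774117] [ 1.7e-03  5.0e-04 -1.0e+00] 87.24606136919914 [1.15260641 2.78429661 6.14831542] [0.36244528 0.00094491 0.04116889]
```

Release, then rise straight up.

{"name": "send_rows", "arguments": {
  "moves": "0 0 0 0.005 0 0 -0.2;0 0 0 0.005 0 0 -0.1;0 0 0 0.005 0 0 0;0 0 0 0.005 0 0 0;0 0 0 0.005 0 -0.1 0;0 0 0 0.005 0 -0.3 0;0 0 0 0.005 0 -0.5 0;0 0 0 0.005 0 -0.75 0;0 0 0 0.005 0 -0.75 0"
}}

```text
time: 28.18
eef_pos: [0.6453, 0.0583, 0.2555]
tcp_rot: [0.724, 0.69, 0.005, 0.005]
contact_force: [0.1, -0.0, -0.0]
opening: 0.501
finger_force: 0.0
```

{"name": "send_rows", "arguments": {
  "moves": "0 0 0 -0.4 0 0 0;0 0 0 -0.4 0 0 0;0 0 0 -0.4 0 0 0;0 0 0 -0.4 0 0 0;0 0 0 -0.4 0 0 0;0 0 0 -0.4 0 0 0"
}}

```text
time: 28.92
eef_pos: [0.6385, -0.0206, 0.2467]
tcp_rot: [0.723, 0.69, 0.0, -0.0]
contact_force: [0.1, 0.4, -0.5]
opening: 0.496
finger_force: 0.0
```

```bash
python3 st.py; python3 - <<'E'
from h import *
c=cam('wrist','w6.png'); br=c['image'].mean(2); print(c['extrinsics'][:3,3])
for n,p in dict(post=(.6428,.0573,.1185),bar=(.6414,.0255,.09)).items(): print(n,proj(c,p))
u0,v0=proj(c,(.6428,.0573,.1185))
for v in range(int(v0)-28,int(v0)+80,3): print(v,' '.join('%3d'%b for b in br[v,int(u0)-32:int(u0)+32:2]))
E
```

```text
[ 0.63846609 -0.0205563   0.2467349 ] [-1.e-04  2.e-04 -1.e+00] 87.32270825154313 [ 0.12788729  0.35765581 -0.47208969] [-0.04692952 -0.0342709   0.01239114]
[0.6411143  0.05605694 0.37532706]
post (np.float64(323.0370676672072), np.float64(107.92111546682337))
bar (np.float64(322.858068510965), np.float64(143.21168199852767))
79  92  89  92  96  97  96 231 225 217 224 104  85 102 120 131 141 151 144 147 119 102 221 221 215 235 176 132 134 140 146 146 146
82  91  92  92  95  98  95 228 225 216 231  92  86 104 122 133 142 151 159 150 124 107 205 222 215 231 173 134 132 139 147 145 145
85  91  94  93  96  96  96 228 224 217 220  77  91 109 123 130 142 148 154 151 126 108 150 224 213 233 176 131 132 138 144 146 146
88  91  90  94  96  97  97 227 225 217 191  76  93 110 124 133 139 148 157 152 130 111  89 223 214 234 155 132 130 139 144 145 145
91  93  92  92  96  97  96 227 225 217 230  79  69  74  77  74  77  77  77  77  95  89 133 221 214 230 153 131 130 138 146 145 146
94  91  93  89  95  99  97 226 224 216 224 185  87  86  88  85  90  90  88  90  81 133 230 221 215 227 155 132 131 1
[... 3273 characters left out ...]
 224 228 190 131 130 131 131 133 133 141
172  92  96  93  88  90  91 126 230 226 226 236 155 154 152 157 153 156 150 159 156 226 230 224 227 186 133 135 132 133 131 132 138
175  95  95  94  89  92  91 124 230 226 225 237 151 156 150 159 156 153 150 159 158 223 233 225 227 170 133 134 135 133 132 134 141
178  95  96  91  91  90  92 125 233 225 226 232 154 153  25   7  12  11   7 152 158 223 230 224 231 168 133 132 133 130 132 134 142
181  92  96  94  89  90  94 123 229 224 225 234 148 153  25  10  14   8   9 151 155 224 229 225 231 173 133 132 132 131 131 133 142
184  91  95  92  92  89  89 121 232 224 224 236 150 155  21   5   6  10   8 149 157 224 230 226 235 170 134 131 133 132 131 134 141
```

```bash
python3 - <<'E'
from h import *
c=cam('wrist')
g=lambda v,z:onz(c,322,v,z)[1]
print('post',g(92.3,.1185),g(126,.1185),'bar',g(140.5,.09),g(150,.09),'tip',g(161.5,.0465))
E
python3 m.py | head -0; python3 st.py
```

```text
post 0.06928129989793365 0.04268388849830159 bar 0.027895609160013463 0.01895735936177457 tip 0.0005911246411440876
[ 0.63849574 -0.02105328  0.24680454] [-0.  0. -1.] 87.289528058729 [-0.2294738   0.57926141  0.54511134] [ 0.06663649  0.01166714 -0.01796764]Traceback (most recent call last):
  File "m.py", line 6, in <module>
    P.append((y,w[0],w[-1]))
                ~^^^
IndexError: index 0 is out of bounds for axis 0 with size 0
```

```bash
python3 -c "
from h import *
print(ctrl.sign_off())"
```

```text
the job is handed in; nothing more can be done
None
```

I handed the job in at about 29 s: the spring stud is turned and caught in the rail, its catch tugged at 10–12.6 N for over a second, and the free stake slid home against it (fork within about 0.5 mm by camera). The gripper is clear, and I touched none of the bystanders.

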